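# Slide a board out to its saw line and hold it

### The job

Set the wooden board up for sawing: take hold of it and slide it outward along the top of the plywood sawing block, without lifting it off or letting it tip, until its blue cut line lies right over the block's steel-capped front edge and square with it. More than half of the board then hangs free and would tip, so finish while still gripping the board firmly, flat and level on the block: do not let go. Leave the other things where they are.

Things in the scene. Friction and masses are not known exactly. Their poses are not given: they have to be found in the camera images.
- saw_block: plywood sawing block fixed to the worktop, 150 mm wide (its x), 200 mm deep (its y), flat top 90 mm above the worktop. Origin: centre of its underside. Its +y axis points outward, to the steel-capped front edge (100 mm from the origin) over which the board is slid; roughly the robot's left. Its own z is up. It does not move.
- block_edge (a point): middle of the upper front (outer) edge of the sawing block's top, in the steel capping, 90 mm above the worktop; the edge runs along the block's x axis, outward is the block's +y
- board: loose brown wooden board, 320 mm long (its y), 50 mm wide (its x), 18 mm thick, about 0.3 kg, flat on the block, a little skewed, front end (+y) out past the steel edge, back end (-y) near or past the block's rear. Origin: centre of its underside, also the balance point; z up. With the cut line at the edge the balance point is 40 mm beyond it.
- cut_line (a point): middle of the blue cut line (3 mm wide, drawn square across the board), on the board's upper face, 120 mm from the back end, 200 mm from the front end
- board_back (a point): middle of the back end of the board, on its upper face; the board can be gripped across its 50 mm width here, about 30 to 45 mm in from the end
- nail_box: bystander: the small pale card box nearest the sawing block, 50x50x52 mm high, on the worktop; origin at the centre of its underside
- tape_roll: bystander: the roll of masking tape nearest the sawing block, lying flat, 104 mm across, 24 mm high, on the worktop; origin at the centre of its underside
- screwdriver: bystander: screwdriver with amber handle, 208 mm long (its y), 28 mm thick, lying on the worktop; origin at the middle of its length, on the worktop
Not all that is in view belongs to the job. There is more than one size of the saw_block; the one meant has the size given above.

How it is judged:
By the outcome, as a careful person would: the job done as asked, in the order asked, and still so for the second after the job is handed in, while the arm keeps its last pose, push and grip.
It also fails if it takes over 32 s, if anything falls off the work surface, if the arm or the gripper's body presses on something with over 40 N, if the wrist force passes 120 N, or if a joint passes its speed limit or range.

### The arm

A 7-joint arm with a two-finger parallel gripper is mounted at the origin on a cart in front of the work surface, level with it; the furniture and walls round the work are solid. World frame = base frame: x ahead of the robot, y to its left, z up, the work surface at z = 0. Lengths are in m, angles in rad, forces in N, time in s.
With the tool pointing down it reaches from about 0.425 to 0.825 m from the base axis. Payload 3.6 kg.
Tool frame: the origin (TCP) lies at the very end of the fingers, on their centre line; the grasp point (between the pads) lies 19 mm behind it; y points along the fingers, z is the direction in which the jaws open and shut, and the axes are right-handed (so a half turn about y gives the same grasp; the last joint's range is limited). The gripper opens to 93 mm and grips with 3 to 60 N. Pads are 15 mm wide; open, the fingers measure 128 mm over their backs; the gripper's body (75 mm by 188 mm) begins 65 mm behind the grasp point.
Start: joints at [-1.252, 0.615, -0.013, 1.423, 0.008, 1.103, -0.04], TCP at [0.22, 0.612, 0.219] pointing down, gripper open.
Joint ranges: [-3.12, 3.12], [-0.3, 2.06], [-1.34, 1.32], [0.26, 2.42], [-1.36, 4.5], [0.01, 1.98], [-2.84, 2.84]. Speed limits (rad/s): [2.79, 2.79, 3.14, 3.14, 3.14, 3.14, 3.14].

### API

Orientations are given as a unit quaternion [w, x, y, z].
In Python, from bench import arm gives the robot as it stands. The module is installed in compiled form; this text tells all that it offers.
- The arm moves only by the shell command python3 -m pendant 'ROWS' [FORCE]. ROWS is JSON, a list of rows, each an object of numbers: "dx", "dy", "dz": the shift along the tool's x, y, z in mm; "ax", "ay", "az": the turn, a rotation vector about the tool's x, y, z in rad; "claw": the opening, from 0 (shut) to 1 (fully open). In form: [{"dx": .., "dy": .., "dz": .., "ax": .., "ay": .., "az": .., "claw": ..}, ...]. A call has exactly 8 rows; each row is the pose to reach, as a shift and turn from the pose commanded when the call began, along the tool's axes at that moment; what a row does not reach only later rows make up. A row lasts 1/12 s, in which the tool goes at most 41.7 mm and 7.16 degrees, less where a joint would pass 70% of its speed; a pose out of reach is approached as far as the arm can. A call with a gripper value outside its range is refused whole. The fingers move at their own pace and stop on an object; FORCE is the grip in N (left out, the last holds). Time passes only in rows, so rows that repeat a pose let the fingers close, or fill a call up. It gives the time, the measured TCP pose, the force and the opening at its end, in the units of the state.
- arm.observe(): the state, without advancing time (a new reading comes with each control period).
- arm.grab_frame(name): name is "scene" or "top" or "wrist"; returns a dict with "image" (480x640x3 uint8, blue, green, red), "fx", "fy", "cx", "cy" (pixels), "pose" (4x4, takes a point from camera to world coordinates). Camera axes: x right, y down, z forward; pixel columns grow to the right and rows downward; lengths in m; the calibration is good to about 2 mm. A picture is of the moment at which its call begins. There is no depth.
- arm.close_job(): hands the job in, once; it reports no verdict.
Trained networks look in the newest picture that a camera, given by its name, has taken for a name from the list of things; names that differ only in an ending like _2 or _b are one class to them, and where a whole thing is asked for, a point or a joint stands for the part that bears it (a point fixed in the world has none). Each returns a list of dicts, best first, with "confidence" (0 to 1); they miss things now and then, are a little off and sometimes report something else, mostly with a low value. They report only what shows in the picture. A call takes as long as a camera call. They do not tell look-alikes from the thing itself.
- arm.look_for(camera, name): "xy" ([column, row] in pixels, amid what is visible of it).
- arm.pinpoint(camera, name): "xy" ([column, row] in pixels: a listed point, or the origin of a listed thing).
The state is a dict: "time_s": time; "joints": joint angles; "joint_vel": joint speeds; "joint_efforts": joint torques, N m; "ee_pos": TCP position; "ee_rot": TCP orientation; "contact_force": force on the tool from outside, world axes, zero at the start; "moment": the same for the moment, N m; "width": finger opening in m.
Only numpy, scipy, OpenCV 4.12 (cv2) and the standard library are available. Lean on these libraries where they do the work, as an engineer would, in place of code of your own. Each camera call takes 0.05 s, during which the arm holds its last target. There are 200 camera calls.

## Working session

There is one attempt and no reset: what is moved stays moved. The work goes in short steps, Python scripts to look and compute and a shell command to move; the robot and the scene stay as the last step left them, time stands still between calls to the robot, and variables do not carry over. Pictures are saved under pics/ and viewed, about 8 in all and at most 12, crops included, and the job is handed in when it is done.

```bash
mkdir -p pics; cat > h.py <<'E'
import numpy as np, cv2
from bench import arm
from scipy.spatial.transform import Rotation as R
def ray(f,uv):
    d=np.array([(uv[0]-f["cx"])/f["fx"],(uv[1]-f["cy"])/f["fy"],1.]); P=np.array(f["pose"])
    return P[:3,3],P[:3,:3]@d
def at_z(f,uv,z):
    o,d=ray(f,uv); return (o+d*(z-o[2])/d[2])
def proj(f,p):
    P=np.array(f["pose"]); c=P[:3,:3].T@(np.array(p)-P[:3,3]); return np.array([f["fx"]*c[0]/c[2]+f["cx"],f["fy"]*c[1]/c[2]+f["cy"]])
def Rt(s): 
    q=s["ee_rot"]; return R.from_quat([q[1],q[2],q[3],q[0]]).as_matrix()
E
python3 - <<'E'
from h import *
s=arm.observe(); print(s["time_s"],s["ee_pos"],Rt(s).round(3),s["width"])
Z={"block_edge":.09,"cut_line":.108,"board_back":.108,"board":.09,"saw_block":0,"nail_box":0,"tape_roll":0,"screwdriver":0}
for c in("top","scene"):
    f=arm.grab_frame(c); cv2.imwrite(f"pics/{c}0.png",f["image"]); print(c,np.array(f["pose"]).round(3)[:3].tolist(),f["fx"])
    for n,z in Z.items():
        for r in arm.pinpoint(c,n)[:3]: print(n,round(r["confidence"],2),np.round(r["xy"],1),at_z(f,r["xy"],z).round(4))
E
```

```text
0.0 [0.22006106 0.61076574 0.21751932] [[ 0.941 -0.001  0.339]
 [-0.339 -0.002  0.941]
 [ 0.    -1.    -0.003]] 0.0931855840732641
top [[0.005, -0.978, 0.21, 0.325], [-1.0, -0.007, -0.005, 0.238], [0.006, -0.21, -0.978, 1.291]] 586.1041559093386
block_edge 0.91 [360.2 251.5] [0.5678 0.1515 0.09  ]
block_edge 0.7 [130.7 275.1] [0.5148 0.6268 0.09  ]
block_edge 0.57 [277.3 348.8] [0.3664 0.3205 0.09  ]
cut_line 0.88 [413.9 239.5] [0.5902 0.0414 0.108 ]
board_back 0.61 [469.  231.5] [ 0.608  -0.0736  0.108 ]
board 0.68 [395.3 243.8] [0.5847 0.0777 0.09  ]
saw_block 0.93 [402.5 256.6] [0.5749 0.0501 0.    ]
saw_block 0.92 [172.3 279.9] [0.5188 0.5629 0.    ]
saw_block 0.65 [315.8 347.8] [0.3721 0.2432 0.    ]
nail_box 0.87 [238.8 327.6] [0.4146 0.4117 0.    ]
nail_box 0.46 [471.  229.7] [ 0.6381 -0.1068  0.    ]
tape_roll 0.81 [257.8 210. ] [0.6809 0.3778 0.    ]
screwdriver 0.79 [343.8 172.4] [0.7724 0.1814 0.    ]
scene [[0.872, -0.218, 0.439, 0.137], [-0.489, -0.418, 0.765, -0.542], [0.017, -0.882, -0.472, 0.588]] 475.058420213996
block_edge 0.85 [329.8 272.8] [0.5584 0.1342 0.09  ]
block_edge 0.7 [224.9 197.7] [0.5036 0.5848 0.09  ]
block_edge 0.69 [205.5 263.5] [0.3538 0.2818 0.09  ]
cut_line 0.63 [369.8 281.2] [0.5938 0.0501 0.108 ]
board_back 0.85 [423.5 312.2] [ 0.619  -0.0706  0.108 ]
board 0.75 [355.3 284.5] [0.5799 0.0757 0.09  ]
saw_block 0.71 [225.3 304.8] [0.3775 0.2502 0.    ]
saw_block 0.58 [357.5 329.6] [0.5757 0.0526 0.    ]
nail_box 0.96 [222.8 263.3] [0.4295 0.4123 0.    ]
nail_box 0.24 [326.1 270.6] [0.6316 0.2687 0.    ]
tape_roll 0.72 [317.1 245.6] [0.6727 0.3844 0.    ]
screwdriver 0.9 [399.2 274.4] [0.7738 0.1749 0.    ]
```

View pics/top0.png

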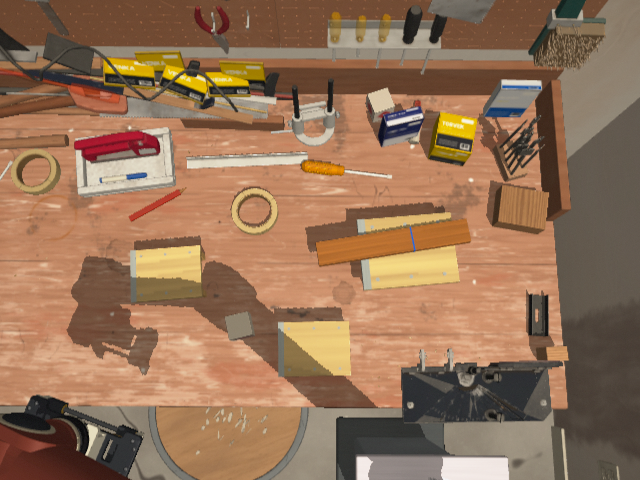

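View pics/scene0.png

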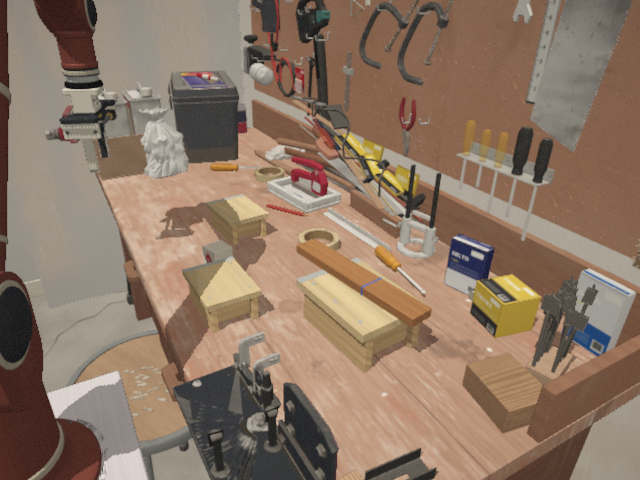

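Top view: the target block is at about (410,250), with its steel edge on the left from (358,220) to (363,290). The board runs from (317,252) to (470,232), with the blue line at (412,239). The scene view agrees: the board lies on the long block, and the two short blocks are decoys. I'll zoom in for exact corners.

```bash
python3 - <<'E'
import cv2
im=cv2.imread("pics/top0.png")[195:300,300:490]
cv2.imwrite("pics/crop1.png",cv2.resize(im,None,fx=4,fy=4,interpolation=cv2.INTER_CUBIC))
E
```

```text
(no output)
```

View pics/crop1.png

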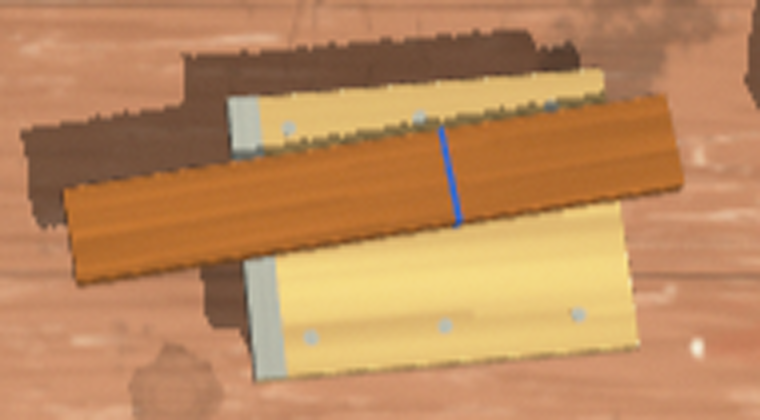

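```bash
cat >> h.py <<'E'
def fitrect(pts,w,l):  # pts order: front-far, front-near, rear-near, rear-far ; returns per-edge lengths
    p=np.array(pts)[:,:2]; return [np.linalg.norm(p[i]-p[(i+1)%4]).round(4) for i in range(4)]
E
python3 - <<'E'
from h import *
f=arm.grab_frame("top")
C=lambda c:((np.array(c)+.5)/4-.5)+[300,195]
bl=[at_z(f,C(c),.09) for c in[(229,98),(255,381),(638,348),(604,70)]]
bo=[at_z(f,C(c),.108) for c in[(64,188),(76,284),(683,188),(666,95)]]
for n,p in(("block",bl),("board",bo)):
    print(n,np.round(p,4).tolist(),fitrect(p,0,0))
    for i in range(4):
        d=p[(i+1)%4]-p[i]; print(np.degrees(np.arctan2(d[1],d[0])).round(2))
c=[at_z(f,C(c),.108) for c in[(441,127),(459,227)]];print(np.round(c,4))
for n in("screwdriver",): print(proj(f,[.6,-.07,.108]))
E
```

```text
block [[0.6376, 0.158, 0.09], [0.4871, 0.1457, 0.09], [0.5055, -0.0528, 0.09], [0.6543, -0.0413, 0.09]] [np.float64(0.151), np.float64(0.1993), np.float64(0.1493), np.float64(0.2)]
-175.32
-84.7
4.43
94.81
board [[0.5843, 0.2448, 0.108], [0.534, 0.2383, 0.108], [0.5865, -0.0755, 0.108], [0.6361, -0.069, 0.108]] [np.float64(0.0507), np.float64(0.3181), np.float64(0.0501), np.float64(0.318)]
-172.6
-80.51
7.46
99.38
[[0.6181 0.049  0.108 ]
 [0.5651 0.0411 0.108 ]]
[467.43582949 235.24768921]
```

Measured sizes match the given ones (151x200 and 50.4x318 mm), so the poses can be trusted. Block yaw is about 4.8°, board yaw about 9.3°, and the slide is about 109 mm. I'll approach above the board's back end now.

```bash
python3 -m pendant '[{"dx":31,"dz":-25,"ay":0.06,"claw":1},{"dx":62,"dz":-51,"ay":0.13,"claw":1},{"dx":94,"dz":-77,"ay":0.2,"claw":1},{"dx":125,"dz":-103,"ay":0.27,"claw":1},{"dx":156,"dz":-128,"ay":0.34,"claw":1},{"dx":187,"dz":-154,"ay":0.41,"claw":1},{"dx":219,"dz":-180,"ay":0.48,"claw":1},{"dx":250,"dz":-205,"ay":0.55,"claw":1}]' 60
cat >> h.py <<'E'
def to(p,yaw):  # yaw of tool z axis, deg; prints tool-frame deltas (mm, rad)
    s=arm.observe(); M=Rt(s); d=M.T@(np.array(p)-s["ee_pos"])*1e3
    y=np.radians(yaw); z=np.array([np.cos(y),np.sin(y),0]); yy=np.array([0,0,-1.])
    T=np.column_stack([np.cross(yy,z),yy,z]); print("t",round(s["time_s"],2),"d",d.round(1),"rot",R.from_matrix(M.T@T).as_rotvec().round(3),"F",np.round(s["contact_force"],1),"pos",np.round(s["ee_pos"],4),"w",round(s["width"],4),"q",np.round(s["joints"],2), "yaw",np.degrees(np.arctan2(M[1,2],M[0,2])).round(2))
E
python3 -c "
from h import *
to([.605,-.035,.17],9.3)"
```

```text
t 0.95 d [ 581.1   48.6 -477.9] rot [ 0.     1.063 -0.   ] F [0.7 0.8 0.7] pos [0.2203 0.6115 0.2187] w 0.0928 q [-1.25  0.61 -0.01  1.42  0.01  1.1  -0.04] yaw 70.19invalid input at $[0]: expected keys dx, dy, dz, ax, ay, az, claw
```

All keys are needed in every row.

```bash
python3 -m pendant '[{"dx":31,"dy":0,"dz":-25,"ax":0,"ay":0.06,"az":0,"claw":1},{"dx":62,"dy":0,"dz":-51,"ax":0,"ay":0.13,"az":0,"claw":1},{"dx":94,"dy":0,"dz":-77,"ax":0,"ay":0.2,"az":0,"claw":1},{"dx":125,"dy":0,"dz":-103,"ax":0,"ay":0.27,"az":0,"claw":1},{"dx":156,"dy":0,"dz":-128,"ax":0,"ay":0.34,"az":0,"claw":1},{"dx":187,"dy":0,"dz":-154,"ax":0,"ay":0.41,"az":0,"claw":1},{"dx":219,"dy":0,"dz":-180,"ax":0,"ay":0.48,"az":0,"claw":1},{"dx":250,"dy":0,"dz":-205,"ax":0,"ay":0.55,"az":0,"claw":1}]' 60
python3 -c "
from h import *
to([.605,-.035,.17],9.3)"
```

```text
time_s: 1.62
ee_pos: [0.3869, 0.332, 0.2191]
ee_rot: [0.637, -0.637, 0.307, -0.307]
contact_force: [0.6, 0.3, 0.5]
width: 0.0928
t 1.62 d [423.   49.  -57.6] rot [-0.001  0.509 -0.   ] F [0.6 0.3 0.5] pos [0.3869 0.332  0.2191] w 0.0928 q [-0.86  0.4   0.16  1.83 -0.08  0.92  0.  ] yaw 38.48
```

```bash
python3 -m pendant '[{"dx":40,"dy":0,"dz":-5,"ax":0,"ay":0.06,"az":0,"claw":1},{"dx":80,"dy":0,"dz":-10,"ax":0,"ay":0.13,"az":0,"claw":1},{"dx":120,"dy":0,"dz":-15,"ax":0,"ay":0.2,"az":0,"claw":1},{"dx":160,"dy":0,"dz":-20,"ax":0,"ay":0.27,"az":0,"claw":1},{"dx":200,"dy":0,"dz":-26,"ax":0,"ay":0.34,"az":0,"claw":1},{"dx":240,"dy":0,"dz":-32,"ax":0,"ay":0.41,"az":0,"claw":1},{"dx":280,"dy":0,"dz":-38,"ax":0,"ay":0.48,"az":0,"claw":1},{"dx":320,"dy":0,"dz":-43,"ax":0,"ay":0.509,"az":0,"claw":1}]' 60
python3 -c "
from h import *
to([.605,-.035,.17],9.3)"
```

```text
time_s: 2.28
ee_pos: [0.5531, 0.0555, 0.219]
ee_rot: [0.539, -0.539, 0.457, -0.458]
contact_force: [0.3, 0.4, -0.5]
width: 0.093
t 2.28 d [97.7 49.  36.4] rot [-0.001  0.001 -0.   ] F [ 0.3  0.4 -0.5] pos [0.5531 0.0555 0.219 ] w 0.093 q [-0.36  0.48  0.34  1.71 -0.19  0.98  0.21] yaw 9.36
```

```bash
python3 -m pendant '[{"dx":30,"dy":8,"dz":12,"ax":0,"ay":0,"az":0,"claw":1},{"dx":60,"dy":24,"dz":24,"ax":0,"ay":0,"az":0,"claw":1},{"dx":90,"dy":40,"dz":34,"ax":0,"ay":0,"az":0,"claw":1},{"dx":98,"dy":49,"dz":36.5,"ax":0,"ay":0,"az":0,"claw":1},{"dx":98,"dy":49,"dz":36.5,"ax":0,"ay":0,"az":0,"claw":1},{"dx":98,"dy":49,"dz":36.5,"ax":0,"ay":0,"az":0,"claw":1},{"dx":98,"dy":49,"dz":36.5,"ax":0,"ay":0,"az":0,"claw":1},{"dx":98,"dy":49,"dz":36.5,"ax":0,"ay":0,"az":0,"claw":1}]' 60
python3 - <<'E'
from h import *
to([.605,-.035,.093],9.3)
f=arm.grab_frame("wrist"); cv2.imwrite("pics/w1.png",f["image"])
for n,z in(("board_back",.108),("cut_line",.108)):
    for r in arm.pinpoint("wrist",n)[:2]: print(n,r["confidence"],r["xy"],at_z(f,r["xy"],z))
print(proj(f,[.605,-.035,.108]),proj(f,[.6113,-.0722,.108]))
E
```

```text
time_s: 2.95
ee_pos: [0.6048, -0.0308, 0.1707]
ee_rot: [0.541, -0.54, 0.456, -0.456]
contact_force: [0.1, -0.6, 0.4]
width: 0.0931
t 2.95 d [ 4.3 77.7 -0.6] rot [-0.002  0.007 -0.001] F [ 0.1 -0.6  0.4] pos [ 0.6048 -0.0308  0.1707] w 0.0931 q [-0.18  0.61  0.31  1.63 -0.22  0.94  0.39] yaw 9.71
board_back 0.61 [319.7, 319.4] [ 0.61166852 -0.07131575  0.108     ]
cut_line 0.61 [321.4, 111.7] [0.59203799 0.04880925 0.108     ]
[318.94518079 261.80716172] [318.86440004 320.61726605]
```

View pics/w1.png

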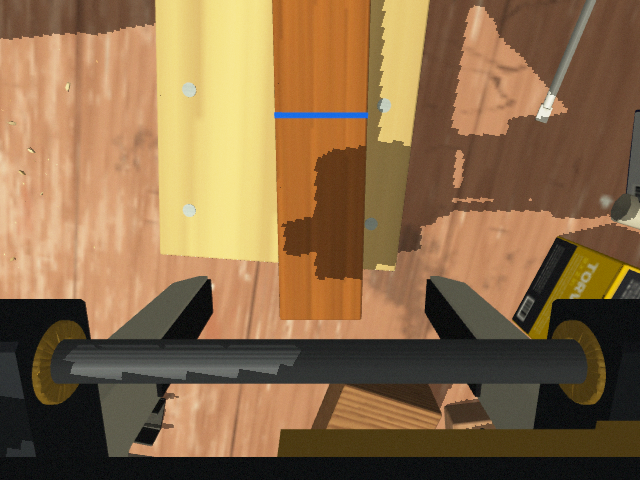

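The wrist view shows the board centred between the open fingers: cut line at row 115, back end at (320,320), block rear edge at about row 260. Measurements agree within 1–4 mm. Descending.

```bash
python3 -m pendant '[{"dx":0,"dy":15,"dz":0,"ax":0,"ay":0,"az":0,"claw":1},{"dx":0,"dy":32,"dz":0,"ax":0,"ay":0,"az":0,"claw":1},{"dx":0,"dy":48,"dz":0,"ax":0,"ay":0,"az":0,"claw":1},{"dx":0,"dy":60,"dz":0,"ax":0,"ay":0,"az":0,"claw":1},{"dx":0,"dy":68,"dz":0,"ax":0,"ay":0,"az":0,"claw":1},{"dx":0,"dy":73,"dz":0,"ax":0,"ay":0,"az":0,"claw":1},{"dx":0,"dy":75,"dz":0,"ax":0,"ay":0,"az":0,"claw":1},{"dx":0,"dy":75,"dz":0,"ax":0,"ay":0,"az":0,"claw":1}]' 60
python3 -c "
from h import *
to([.605,-.035,.093],9.3)"
```

```text
time_s: 3.77
ee_pos: [0.6047, -0.0332, 0.0947]
ee_rot: [0.54, -0.54, 0.457, -0.457]
contact_force: [-0.9, -0.4, 0.6]
width: 0.093
t 3.77 d [ 1.8  1.7 -0. ] rot [-0.     0.004  0.   ] F [-0.9 -0.4  0.6] pos [ 0.6047 -0.0332  0.0947] w 0.093 q [-0.15  0.7   0.28  1.7  -0.26  0.78  0.42] yaw 9.53
```

```bash
python3 -m pendant '[{"dx":0,"dy":1.7,"dz":0,"ax":0,"ay":0,"az":0,"claw":1},{"dx":0,"dy":1.7,"dz":0,"ax":0,"ay":0,"az":0,"claw":0.5},{"dx":0,"dy":1.7,"dz":0,"ax":0,"ay":0,"az":0,"claw":0.3},{"dx":0,"dy":1.7,"dz":0,"ax":0,"ay":0,"az":0,"claw":0.3},{"dx":0,"dy":1.7,"dz":0,"ax":0,"ay":0,"az":0,"claw":0.3},{"dx":0,"dy":1.7,"dz":0,"ax":0,"ay":0,"az":0,"claw":0.3},{"dx":0,"dy":1.7,"dz":0,"ax":0,"ay":0,"az":0,"claw":0.3},{"dx":0,"dy":1.7,"dz":0,"ax":0,"ay":0,"az":0,"claw":0.3}]' 60
python3 -c "
from h import *
to([.605,-.035,.093],9.3)"
```

```text
time_s: 4.43
ee_pos: [0.6048, -0.0334, 0.093]
ee_rot: [0.54, -0.54, 0.457, -0.457]
contact_force: [0.6, 0.4, -0.5]
width: 0.0509
t 4.43 d [ 1.6  0.  -0. ] rot [-0.     0.004  0.   ] F [ 0.6  0.4 -0.5] pos [ 0.6048 -0.0334  0.093 ] w 0.0509 q [-0.15  0.7   0.28  1.7  -0.26  0.78  0.42] yaw 9.51
```

```bash
python3 -c "
from h import *
to([.5925,.048,.093],4.8)"
```

```text
t 4.43 d [-82.3   0.    1.4] rot [-0.     0.082  0.   ] F [ 0.6  0.4 -0.5] pos [ 0.6048 -0.0334  0.093 ] w 0.0509 q [-0.15  0.7   0.28  1.7  -0.26  0.78  0.42] yaw 9.51
```

```bash
python3 -m pendant '[{"dx":-1,"dy":0,"dz":0,"ax":0,"ay":0,"az":0,"claw":0.3},{"dx":-6,"dy":0,"dz":0,"ax":0,"ay":0.006,"az":0,"claw":0.3},{"dx":-13,"dy":0,"dz":0,"ax":0,"ay":0.013,"az":0,"claw":0.3},{"dx":-21,"dy":0,"dz":0,"ax":0,"ay":0.021,"az":0,"claw":0.3},{"dx":-29,"dy":0,"dz":0.5,"ax":0,"ay":0.029,"az":0,"claw":0.3},{"dx":-35,"dy":0,"dz":0.5,"ax":0,"ay":0.035,"az":0,"claw":0.3},{"dx":-39,"dy":0,"dz":0.7,"ax":0,"ay":0.039,"az":0,"claw":0.3},{"dx":-41,"dy":0,"dz":0.7,"ax":0,"ay":0.041,"az":0,"claw":0.3}]' 60
python3 - <<'E'
from h import *
to([.5925,.048,.093],4.8)
f=arm.grab_frame("wrist"); cv2.imwrite("pics/w2.png",f["image"])
for r in arm.pinpoint("wrist","cut_line")[:2]: print(r["confidence"],r["xy"],at_z(f,r["xy"],.108))
E
```

```text
time_s: 5.1
ee_pos: [0.5985, 0.0085, 0.093]
ee_rot: [0.531, -0.53, 0.467, -0.467]
contact_force: [-0.2, -2.4, -0.1]
width: 0.0496
t 5.1 d [-40.   0.  -1.] rot [-0.     0.043 -0.   ] F [-0.2 -2.4 -0.1] pos [0.5985 0.0085 0.093 ] w 0.0496 q [-0.23  0.7   0.3   1.72 -0.28  0.77  0.33] yaw 7.24
0.98 [317.9, 93.9] [0.5870846  0.08997565 0.108     ]
```

```bash
python3 -m pendant '[{"dx":-3,"dy":0,"dz":0,"ax":0,"ay":0.003,"az":0,"claw":0.3},{"dx":-9,"dy":0,"dz":0,"ax":0,"ay":0.009,"az":0,"claw":0.3},{"dx":-16,"dy":0,"dz":0,"ax":0,"ay":0.016,"az":0,"claw":0.3},{"dx":-23,"dy":0,"dz":-0.5,"ax":0,"ay":0.025,"az":0,"claw":0.3},{"dx":-30,"dy":0,"dz":-0.5,"ax":0,"ay":0.032,"az":0,"claw":0.3},{"dx":-36,"dy":0,"dz":-1,"ax":0,"ay":0.038,"az":0,"claw":0.3},{"dx":-39,"dy":0,"dz":-1,"ax":0,"ay":0.042,"az":0,"claw":0.3},{"dx":-40,"dy":0,"dz":-1,"ax":0,"ay":0.043,"az":0,"claw":0.3}]' 60
python3 - <<'E'
from h import *
to([.5891,.0729,.093],4.8)
f=arm.grab_frame("wrist"); cv2.imwrite("pics/w3.png",f["image"])
for r in arm.pinpoint("wrist","cut_line")[:2]: print(r["confidence"],r["xy"],at_z(f,r["xy"],.108))
for r in arm.pinpoint("wrist","block_edge")[:2]: print(r["confidence"],r["xy"],at_z(f,r["xy"],.09))
f=arm.grab_frame("top"); cv2.imwrite("pics/t3.png",f["image"])
E
```

```text
time_s: 5.87
ee_pos: [0.5925, 0.0479, 0.093]
ee_rot: [0.52, -0.52, 0.479, -0.479]
contact_force: [0.2, -1.6, 1.7]
width: 0.0496
t 5.87 d [-25.2   0.   -1.3] rot [-0.    -0.001 -0.   ] F [ 0.2 -1.6  1.7] pos [0.5925 0.0479 0.093 ] w 0.0496 q [-0.31  0.69  0.32  1.73 -0.29  0.76  0.23] yaw 4.77
0.51 [315.9, 393.9] [0.59365068 0.00893259 0.108     ]
```

View pics/w3.png

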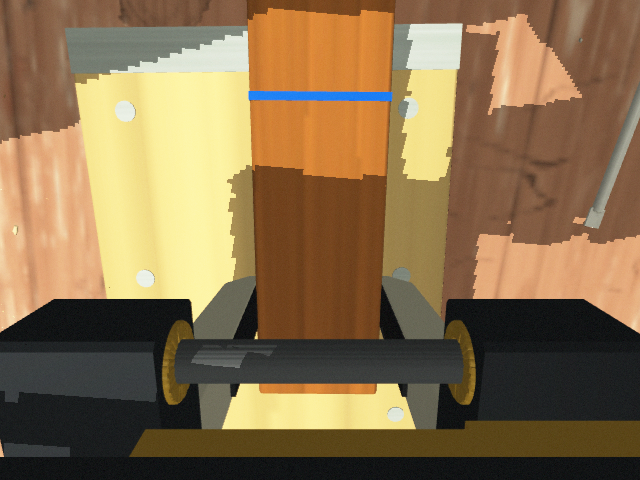

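The wrist view is clear: steel edge from (66,29) to (462,24), blue line from (249,95) to (392,97). I'll work out the remaining distance and skew.

```bash
cat >> h.py <<'E'
def check(f,eL,eR,ze=.09):
    im=f["image"].astype(int); m=(im[...,0]>150)&(im[...,0]-im[...,2]>80); m[:, :230]=0; m[:,420:]=0
    ys,xs=np.nonzero(m); k=np.polyfit(xs,ys,1); x0,x1=xs.min(),xs.max()
    L=[at_z(f,(x,np.polyval(k,x)),.108) for x in(x0,x1)]; E=[at_z(f,p,ze) for p in(eL,eR)]
    a=lambda p:np.degrees(np.arctan2(*(p[1]-p[0])[1::-1]))
    c=(L[0]+L[1])/2; ex=(E[1]-E[0]); print("edgelen",np.linalg.norm(ex)); ex/=np.linalg.norm(ex); ey=np.array([-ex[1],ex[0],0])
    print("line px",np.polyval(k,[x0,x1]),x0,x1,"cut",c.round(4),"ang line",a(L),"edge",a(E),"remain mm",(E[0]-c)@ey*1e3, "lateral",(c-(E[0]+E[1])/2)@ex*1e3, "len",np.linalg.norm(L[1]-L[0]))
E
python3 - <<'E'
from h import *
f=arm.grab_frame("wrist")
check(f,(66,29),(462,24))
g=cv2.cvtColor(f["image"],cv2.COLOR_BGR2GRAY)
print([ (x,int(np.argmax(np.diff(g[12:45,x].astype(int))))+12.5) for x in(75,100,130,160,190,220,240,420,435,450,458)])
E
```

```text
edgelen 0.1511356504750398
line px [94.78858256 96.23915493] 249 391 cut [0.5854 0.1293 0.108 ] ang line 4.137743418317484 edge 5.347720435511314 remain mm 26.835929760488597 lateral 21.150991146412593 len 0.05034213011508938
[(75, 27.5), (100, 27.5), (130, 26.5), (160, 26.5), (190, 26.5), (220, 39.5), (240, 35.5), (420, 23.5), (435, 23.5), (450, 22.5), (458, 22.5)]
```

```bash
python3 -m pendant '[{"dx":-2,"dy":0,"dz":0,"ax":0,"ay":-0.002,"az":0,"claw":0.3},{"dx":-6,"dy":0,"dz":0,"ax":0,"ay":-0.006,"az":0,"claw":0.3},{"dx":-11,"dy":0,"dz":0,"ax":0,"ay":-0.01,"az":0,"claw":0.3},{"dx":-16,"dy":0,"dz":0,"ax":0,"ay":-0.014,"az":0,"claw":0.3},{"dx":-20,"dy":0,"dz":0,"ax":0,"ay":-0.017,"az":0,"claw":0.3},{"dx":-22,"dy":0,"dz":0,"ax":0,"ay":-0.02,"az":0,"claw":0.3},{"dx":-23,"dy":0,"dz":0,"ax":0,"ay":-0.02,"az":0,"claw":0.3},{"dx":-23,"dy":0,"dz":0,"ax":0,"ay":-0.02,"az":0,"claw":0.3}]' 60
cat > c.py <<'E'
from h import *
import sys
to([.5891,.0729,.093],4.8)
f=arm.grab_frame("wrist"); cv2.imwrite(f"pics/w{sys.argv[1]}.png",f["image"])
im=f["image"].astype(int); g=cv2.cvtColor(f["image"],cv2.COLOR_BGR2GRAY).astype(int); P=[]
# steel: low saturation; outermost row per column
sat=im.max(2)-im.min(2)
for x in list(range(80,240,8))+list(range(425,470,4)):
    r=np.nonzero((sat[:200,x]<40)&(g[:200,x]>90))[0]
    r=[k for k in r if (sat[k:k+12,x]<45).all()]
    if len(r): P.append((x,r[0]-.5))
P=np.array(P); k=np.polyfit(P[:,0],P[:,1],1); e=np.abs(np.polyval(k,P[:,0])-P[:,1]); P=P[e<3]; k=np.polyfit(P[:,0],P[:,1],1)
print(P.tolist())
check(f,(100,np.polyval(k,100)),(450,np.polyval(k,450)))
f=arm.grab_frame("top"); cv2.imwrite(f"pics/t{sys.argv[1]}.png",f["image"])
E
python3 c.py 4
```

```text
time_s: 6.78
ee_pos: [0.5907, 0.0702, 0.093]
ee_rot: [0.525, -0.525, 0.474, -0.474]
contact_force: [0.6, -1.2, 2.1]
width: 0.0495
t 6.78 d [-2.9  0.  -1.3] rot [-0.     0.019 -0.   ] F [ 0.6 -1.2  2.1] pos [0.5907 0.0702 0.093 ] w 0.0495 q [-0.35  0.69  0.31  1.73 -0.29  0.76  0.21] yaw 5.88
[[80.0, 84.5], [88.0, 85.5], [96.0, 85.5], [104.0, 85.5], [112.0, 85.5], [120.0, 85.5], [128.0, 85.5], [136.0, 85.5], [144.0, 85.5], [152.0, 85.5], [160.0, 85.5], [168.0, 85.5], [176.0, 85.5], [184.0, 85.5], [192.0, 86.5], [200.0, 86.5], [208.0, 86.5], [216.0, 86.5], [224.0, 86.5], [232.0, 86.5], [425.0, 88.5], [429.0, 88.5], [433.0, 88.5], [437.0, 88.5], [441.0, 88.5], [445.0, 88.5], [449.0, 88.5], [453.0, 88.5], [457.0, 88.5]]
edgelen 0.13793455004579652
line px [94.8886505  96.28900155] 248 392 cut [0.582  0.1515 0.108 ] ang line 5.305472343261201 edge 5.312659778749974 remain mm 4.705254109296101 lateral 17.667795164970077 len 0.051018178775838474
```

```bash
python3 -m pendant '[{"dx":-1,"dy":0,"dz":0,"ax":0,"ay":0,"az":0,"claw":0.3},{"dx":-2,"dy":0,"dz":0,"ax":0,"ay":0,"az":0,"claw":0.3},{"dx":-3,"dy":0,"dz":0,"ax":0,"ay":0,"az":0,"claw":0.3},{"dx":-4,"dy":0,"dz":0,"ax":0,"ay":0,"az":0,"claw":0.3},{"dx":-4.7,"dy":0,"dz":0,"ax":0,"ay":0,"az":0,"claw":0.3},{"dx":-4.7,"dy":0,"dz":0,"ax":0,"ay":0,"az":0,"claw":0.3},{"dx":-4.7,"dy":0,"dz":0,"ax":0,"ay":0,"az":0,"claw":0.3},{"dx":-4.7,"dy":0,"dz":0,"ax":0,"ay":0,"az":0,"claw":0.3}]' 60
python3 c.py 5; python3 - <<'E'
import cv2
im=cv2.imread("pics/t5.png")[180:320,240:440]
cv2.imwrite("pics/crop5.png",cv2.resize(im,None,fx=4,fy=4,interpolation=cv2.INTER_CUBIC))
E
```

```text
time_s: 7.55
ee_pos: [0.5902, 0.0743, 0.093]
ee_rot: [0.525, -0.525, 0.474, -0.474]
contact_force: [0.0, -3.3, 2.5]
width: 0.0495
t 7.55 d [ 1.3 -0.  -1.3] rot [-0.     0.018  0.   ] F [ 0.  -3.3  2.5] pos [0.5902 0.0743 0.093 ] w 0.0495 q [-0.35  0.69  0.31  1.73 -0.29  0.76  0.21] yaw 5.85
[[80.0, 96.5], [88.0, 96.5], [96.0, 96.5], [104.0, 96.5], [112.0, 96.5], [120.0, 96.5], [128.0, 96.5], [136.0, 96.5], [144.0, 96.5], [152.0, 96.5], [160.0, 96.5], [168.0, 97.5], [176.0, 97.5], [184.0, 97.5], [192.0, 97.5], [200.0, 97.5], [208.0, 97.5], [216.0, 97.5], [224.0, 97.5], [232.0, 97.5], [425.0, 99.5], [429.0, 99.5], [433.0, 99.5], [437.0, 99.5], [441.0, 99.5], [445.0, 99.5], [449.0, 99.5], [453.0, 99.5], [457.0, 99.5]]
edgelen 0.1387870227714832
line px [94.92684872 96.32701047] 248 392 cut [0.5816 0.1556 0.108 ] ang line 5.270102399474915 edge 5.310880167621814 remain mm 0.5635852910966919 lateral 17.74293262181352 len 0.051008934022087817
```

View pics/w5.png

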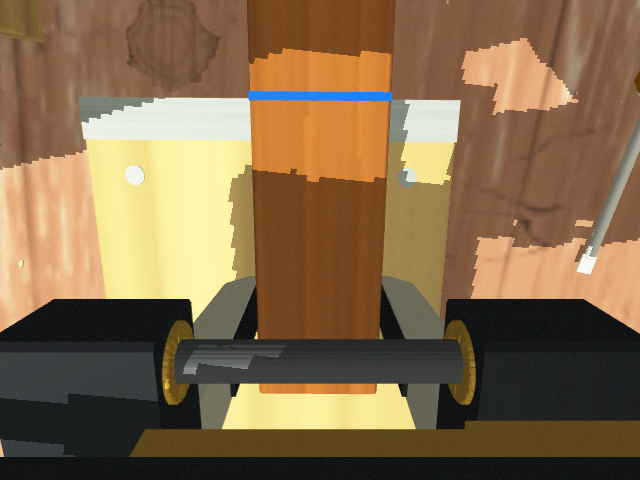

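View pics/crop5.png

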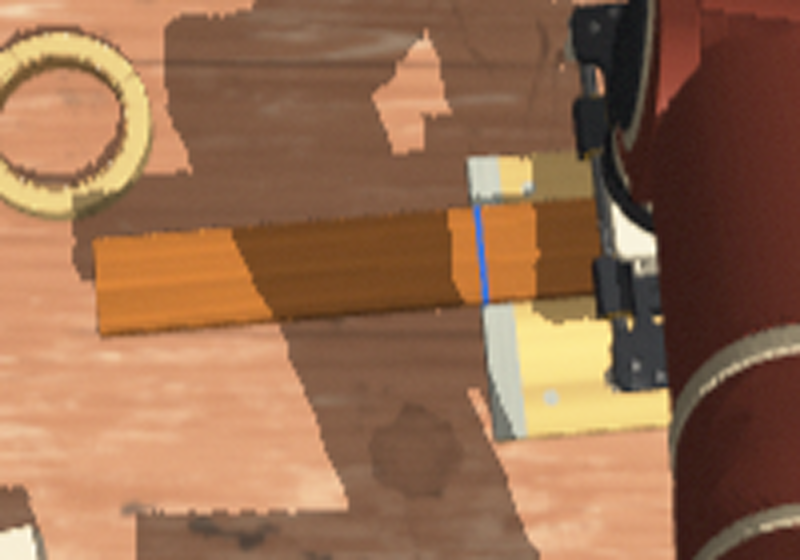

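The wrist and top views both put the blue line on the steel edge (0.2–0.6 mm short, skew under 0.1°). I'll nudge it slightly, then check level in the scene camera and confirm the bystanders haven't moved.

```bash
python3 -m pendant '[{"dx":-0.4,"dy":0,"dz":0,"ax":0,"ay":0,"az":0,"claw":0.3},{"dx":-0.4,"dy":0,"dz":0,"ax":0,"ay":0,"az":0,"claw":0.3},{"dx":-0.4,"dy":0,"dz":0,"ax":0,"ay":0,"az":0,"claw":0.3},{"dx":-0.4,"dy":0,"dz":0,"ax":0,"ay":0,"az":0,"claw":0.3},{"dx":-0.4,"dy":0,"dz":0,"ax":0,"ay":0,"az":0,"claw":0.3},{"dx":-0.4,"dy":0,"dz":0,"ax":0,"ay":0,"az":0,"claw":0.3},{"dx":-0.4,"dy":0,"dz":0,"ax":0,"ay":0,"az":0,"claw":0.3},{"dx":-0.4,"dy":0,"dz":0,"ax":0,"ay":0,"az":0,"claw":0.3}]' 60
python3 c.py 6 | grep -v '^\[\['; python3 - <<'E'
from h import *
f=arm.grab_frame("scene")
y=np.radians(5.3); ux=np.array([np.cos(y),np.sin(y),0]); uy=np.array([-np.sin(y),np.cos(y),0])
c=np.array([.5816,.1559,.108]); im=f["image"].copy()
s=3; x0,y0=210,185
big=cv2.resize(im[y0:y0+190,x0:x0+250],None,fx=s,fy=s,interpolation=cv2.INTER_CUBIC)
Q=lambda p:tuple(int(v) for v in (proj(f,p)-[x0,y0])*s)
for p in [c+a*.025*ux+b*uy+[0,0,h] for a in(-1,1) for b in(.2,) for h in(0,-.018)]+[c+.025*ux,c-.025*ux]: cv2.circle(big,Q(p),3,(0,255,0),1)
cv2.imwrite("pics/s6.png",big)
for n in("nail_box","tape_roll","screwdriver"):
    for r in arm.pinpoint("scene",n)[:1]: print(n,np.round(r["xy"],1),at_z(f,r["xy"],0).round(4))
E
```

```text
time_s: 8.32
ee_pos: [0.5902, 0.0745, 0.093]
ee_rot: [-0.525, 0.525, -0.474, 0.474]
contact_force: [0.1, -3.2, 3.1]
width: 0.0493
t 8.32 d [ 1.5 -0.  -1.3] rot [-0.     0.018  0.   ] F [ 0.1 -3.2  3.1] pos [0.5902 0.0745 0.093 ] w 0.0493 q [-0.35  0.69  0.31  1.73 -0.29  0.76  0.21] yaw 5.84
edgelen 0.13882653597417063
line px [94.96551526 96.3298494 ] 248 392 cut [0.5816 0.1558 0.108 ] ang line 5.278507812435947 edge 5.261629650350476 remain mm 0.27104362652098113 lateral 17.739713999843257 len 0.05100211987899329
nail_box [220.7 261.5] [0.4279 0.4227 0.    ]
screwdriver [399.3 273.8] [0.7757 0.1769 0.    ]
```

View pics/s6.png

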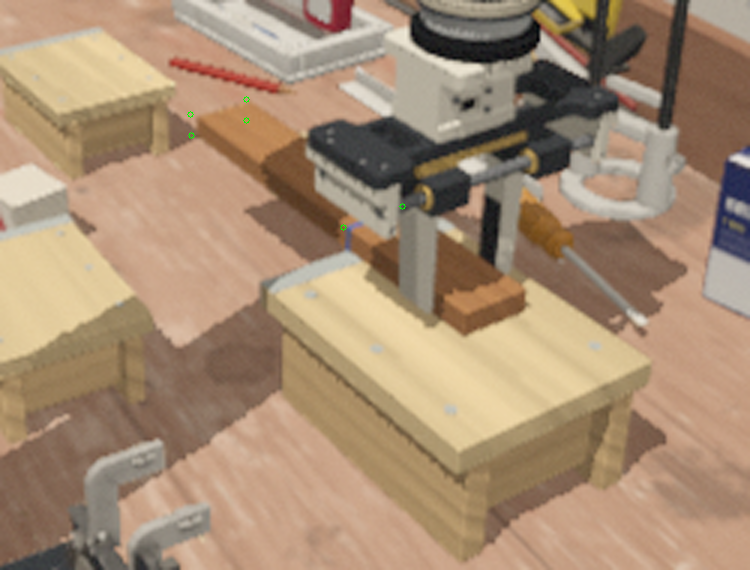

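Predicted front-end corners in the scene view are about 3 px off the real ones at (200,122). This could be camera bias or front-end droop, so I'll run the same overlay on the initial, known-flat picture and compare.

```bash
python3 - <<'E'
from h import *
f=arm.grab_frame("scene"); cv2.imwrite("pics/scene7.png",f["image"])
def ov(file,yaw,c,x0,y0):
    y=np.radians(yaw); ux=np.array([np.cos(y),np.sin(y),0]); uy=np.array([-np.sin(y),np.cos(y),0]); c=np.array(c); s=6
    big=cv2.resize(cv2.imread(file)[y0:y0+90,x0:x0+64],None,fx=s,fy=s,interpolation=cv2.INTER_CUBIC)
    for a in(-1,1):
        for h in(0,-.018):
            q=(proj(f,c+a*.025*ux+.2*uy+[0,0,h])-[x0,y0]+.5)*s; print(file,a,h,q.round(1)); cv2.drawMarker(big,tuple(int(v) for v in q),(0,255,0),0,8,1)
    return big
y=np.radians(9.3); fr=np.array([.5591,.2416,.108]); c=fr-.2*np.array([-np.sin(y),np.cos(y),0])
a=ov("pics/scene0.png",9.3,c,285,215); b=ov("pics/scene7.png",5.3,[.5816,.1559,.108],262,200)
cv2.imwrite("pics/s7.png",np.hstack([a,b]))
# top view lengths
t=cv2.imread("pics/t6.png"); g=arm.grab_frame("top")
C=lambda c:((np.array(c)+.5)/4-.5)+[240,180]
F=[at_z(g,C(q),.108) for q in((93,241),(100,334))]; K=[at_z(g,C(q),.108) for q in((476,207),(487,305))]
print("len top",np.linalg.norm(sum(F)/2-sum(K)/2),np.linalg.norm(F[0]-F[1]),np.linalg.norm(K[0]-K[1]),np.round(F,4))
E
```

```text
pics/scene0.png -1 0 [ 63.3 183.8]
pics/scene0.png -1 -0.018 [ 63.5 228.5]
pics/scene0.png 1 0 [175.4 143.6]
pics/scene0.png 1 -0.018 [174.6 187.5]
pics/scene7.png -1 0 [ 72.5 142.7]
pics/scene7.png -1 -0.018 [ 73.7 184.7]
pics/scene7.png 1 0 [183.7 112.2]
pics/scene7.png 1 -0.018 [184.  153.5]
len top 0.199074783010777 0.04901056610159642 0.05200452016645376 [[0.5873 0.3538 0.108 ]
 [0.5385 0.3489 0.108 ]]
```

View pics/s7.png

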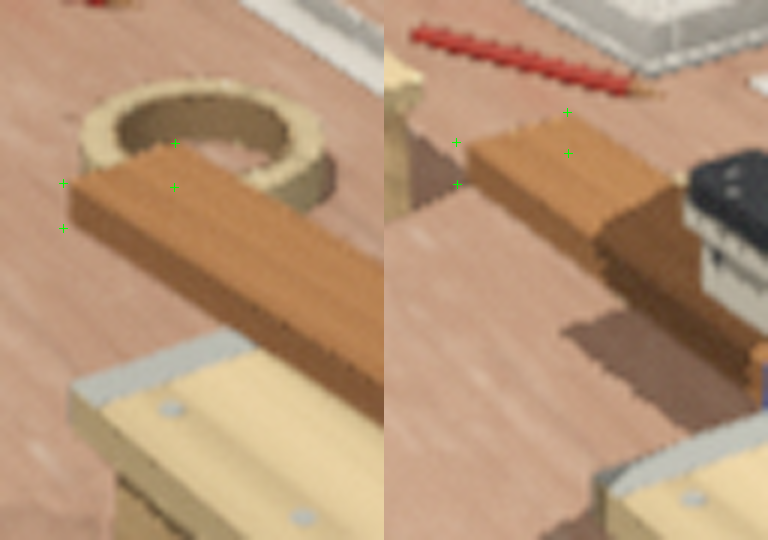

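The overlay offsets match in the vertical (3–4 zoomed px both before and after), so the offset is camera bias and the board is level. Its length and direction in the top view also agree. Last bystander check, then I'll hand in.

```bash
python3 - <<'E'
from h import *
f=arm.grab_frame("top")
for n in("nail_box","tape_roll","screwdriver"):
    for r in arm.pinpoint("top",n)[:1]: print(n,np.round(r["xy"],1),at_z(f,r["xy"],0).round(4))
to([.5902,.0745,.093],5.84)
print(arm.close_job())
E
```

```text
nail_box [238.7 323.8] [0.4228 0.4122 0.    ]
tape_roll [254.1 212.5] [0.6749 0.386  0.    ]
screwdriver [345.8 170.9] [0.7761 0.1768 0.    ]
t 8.92 d [ 0. -0. -0.] rot [-0. -0.  0.] F [ 0.7 -4.4  3.3] pos [0.5902 0.0745 0.093 ] w 0.0492 q [-0.35  0.69  0.31  1.73 -0.29  0.76  0.21] yaw 5.84
the job is handed in; nothing more can be done
None
```

I gripped the board about 38 mm from its back end and slid it about 107 mm outward along the block. Turning it about 4° on the way brought the cut line over the steel edge and square with it. I handed the job in at 8.9 s, with the gripper still closed at a 60 N setting.

- **Cut line:** in the wrist view it was about 0.3 mm short of the edge and skewed by less than 0.1°. The top view agreed to within a fraction of a millimetre and about 0.1°.
- **Grip and forces:** the fingers were at 49 mm on the board, with the tips held 3 mm above the block top. Every force reading I took stayed under about 6 N.
- **Level:** the scene-camera overlay of the front end was off by up to 2 px sideways, or about 2–4 mm. The vertical offset matched the starting picture, taken with the board flat, so I put it down to camera calibration and found no droop.
- **Other things:** the tape roll and screwdriver re-measured within about 1 cm of where they started. So did the nail box, which differed by up to 10 mm in the scene view and 8 mm in the top view; I took this as detector scatter, since the arm passed well above it. The scene camera missed the tape roll once, but the top view showed it in place.

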